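# Snap the rinsing basket on to the drip hook

### The job

Hang the rinsing basket with the pink denture on the drip stand to dry: rest the crossbar of its handle on the sprung gate in the mouth of the hook and let go of it, then press the basket down from above until the crossbar snaps in under the gate and the gate springs shut over it. Press gently, without driving the sprung hook down to its stop, keep the denture in the basket, and leave the other things on the bench alone.

Things in the scene. Friction and masses are not known exactly. Their poses are not given: they have to be found in the camera images.
- basket: Loose steel wire basket, 0.15 to 0.31 kg, 70 (x) x 100 (y) x 35 mm high, open on top, with a stiff upright wire handle frame in its plane x = 0: uprights at y = +-47 mm, a round crossbar at 117 mm and a blue grip at 180 mm height. Nothing lies between crossbar and rim (82 mm). Origin: centre of the underside, z up. A half turn about z makes no difference.
- grip (a point): Centre of the blue round grip on top of the basket's handle: 14 mm thick, 50 mm long along the basket's y, 180 mm above the basket's underside. Axes as the basket.
- crossbar (a point): Middle of the crossbar of the basket's handle: 7 mm thick, free length 88 mm along the basket's y, 117 mm above the basket's underside and 63 mm below the grip's centre. Axes as the basket.
- denture: Pink denture with teeth, loose in the basket, 44 x 52 x 23 mm, 30 g; origin at the centre of its underside.
- drip_stand: Fixed stand: grey foot 190 x 120 mm, white drip pan under the hook (rim 22 mm above the bench), steel column 182 mm high, 78 mm behind the hook's mouth, with a coil spring that carries the hook. Origin on the bench below the mouth; x runs from the hook's nose to the column, z up. The nose (-x) points roughly toward the robot and is free: the crossbar can be carried over the hook from there.
- mouth (a point): Middle of the hook's mouth, on the upper face of the shut brass gate: 196 mm above the bench, unloaded; moves down with the hook. Axes as the stand. The hook is a flat red U, 12 mm thick along y, open to the top. Front horn (x -14 to -28 mm) and back horn (x 16 to 30 mm) rise 14 mm above this point and flare as a funnel. The gate runs from its hinge at x = 14 mm to its free end at x = -13 mm.
- seat (a point): Where the middle of a hung crossbar lies, in the hook, 31 mm below the mouth; axes as the stand. The U's floor is 3.5 mm below this point, its underside 11 mm below. A slim arm (underside at most 17 mm below this point) joins the back of the U to a sleeve on the column, which begins 64 mm behind this point. So the hook takes 58 mm of height between crossbar and basket rim.
- gate (a joint): Sprung gate of the hook, rad: 0 shut (level), grows as its free front end is pressed down into the hook; 1.0 is its stop. It carries the basket's weight without opening, begins to give at about 5 to 8 N of pressing, lets the crossbar past at about 0.8 rad and 10 to 16 N (the hook is then some 22 to 32 mm down), and springs shut by itself. The crossbar slides down it to the front.
- hook (a joint): How far the hook has been pressed down on its spring, m: 0 at the top, its stop is at 0.045. Spring about 600 N/m with 1 to 2 N preload. Keep it below 0.038.
- cup_2: Bystander: white mixing cup, 55 mm wide, 50 mm high.
- squeeze_bottle: Bystander: milky squeeze bottle, 55 mm wide, 132 mm high.
- jar: Bystander: jar with a white lid, 58 mm wide, 42 mm high.
- yellow_cast: Bystander: yellow dental cast, 44 x 48 x 28 mm.
- model_pair: Bystander: pair of white plaster models, 52 x 60 x 43 mm.
- articulator: Bystander: small metal articulator, 50 x 88 x 57 mm.
- bur_stand: Bystander: bur stand, 26 x 52 x 44 mm.
Not all that is in view belongs to the job. Of the things shaped like the basket, the steel one is meant.

How it is judged:
By the outcome, as a careful person would: the job done as asked, in the order asked, and still so for the second after the job is handed in, with the robot touching nothing.
It also fails if it takes over 61 s, if anything falls off the work surface, if the arm or the gripper's body presses on something with over 40 N, if the wrist force passes 120 N, or if a joint passes its speed limit or range.

### The arm

A 6-joint arm with a two-finger parallel gripper is mounted at the origin on the work surface; the furniture and walls round the work are solid. World frame = base frame: x ahead of the robot, y to its left, z up, the work surface at z = 0. Lengths are in m, angles in rad, forces in N, time in s.
With the tool pointing down it reaches from about 0.375 to 0.9 m from the base axis. Payload 3.1 kg.
Tool frame: the origin (TCP) lies at the very end of the fingers, on their centre line; the grasp point (between the pads) lies 19 mm behind it; z points along the fingers, y is the line along which they close (so a half turn about z gives the same grasp; the last joint's range is limited). The gripper opens to 85 mm and grips with 20 to 120 N. Pads are 22 mm wide; open, the fingers measure 114 mm over their backs; the gripper's body (76 mm by 85 mm) begins 54 mm behind the grasp point. The pads swing forward as they close: fully open they stand 13 mm farther back than shut.
Start: joints at [-1.49, 0.527, 1.433, -0, 1.181, -0.178], TCP at [0.161, -0.604, 0.21] pointing down, gripper open.
Joint ranges: [-3.08, 3.08], [-0.75, 2.2], [0.22, 2.44], [-1.43, 4.57], [0, 2.65], [-2.85, 2.85]. Speed limits (rad/s): [2.79, 2.79, 3.14, 3.14, 3.14, 3.14].

### API

Orientations are given as a unit quaternion [x, y, z, w].
In Python, from station import manip gives the robot as it stands.
- The arm moves only by the shell command python3 -m handwheel 'ROWS' [FORCE]. ROWS is JSON, a list of rows, each a list of 7 numbers: the shift along the world's x, y, z in mm, then the turn, a rotation vector about the world's x, y, z in degrees, then the opening, from 0 (shut) to 1 (fully open). A call has exactly 10 rows; each row shifts and turns the commanded pose from where the row before left it; what a row does not reach is not made up. A row lasts 1/8 s, in which the tool goes at most 62.5 mm and 10.7 degrees, less where a joint would pass 70% of its speed; a pose out of reach is approached as far as the arm can. A call is refused whole if a number of a shift passes 62.5 or a number of a turn 10.7, either way. A call with a gripper value outside its range is refused whole. The fingers move at their own pace and stop on an object; FORCE is the grip in N (left out, the last holds). Time passes only in rows, so rows that do not move let the fingers close, or fill a call up. It gives the time, the measured TCP pose, the force, the opening and the grip force at its end, in the units of the state.
- manip.sense(): the state, without advancing time (a new reading comes with each control period).
- manip.snapshot(name): name is "scene" or "top"; returns the picture (480x640x3 uint8, red, green, blue); there is no depth.
- manip.get_calibration(name): a dict with "K" (3x3 intrinsics, pixels), "rvec" (rotation vector, rad) and "tvec" (3), from world to camera coordinates, as OpenCV has them. Camera axes: x right, y down, z forward; pixel columns grow to the right and rows downward; lengths in m; the calibration is good to about 2 mm. A picture is of the moment at which its call begins. get_calibration takes no time and is no camera call.
- manip.sign_off(): hands the job in; it is judged then, once.
The state is a dict: "t": time; "q": joint angles; "qd": joint speeds; "tau": joint torques, N m; "tcp_pos": TCP position; "tool_rot": TCP orientation; "force": force on the tool from outside, world axes, zero at the start; "ft_torque": the same for the moment, N m; "finger_gap": opening from 0.0 (shut) to 1.0 (fully open); "gripper_force": force on a finger pad.
Only numpy, scipy, OpenCV 4.12 (cv2) and the standard library are available. Lean on these libraries where they do the work, as an engineer would, in place of code of your own. Each camera call takes 0.05 s, during which the arm holds its last target. There are 200 camera calls.

## Working session

There is one attempt and no reset: what is moved stays moved. The work goes in short steps, Python scripts to look and compute and a shell command to move; the robot and the scene stay as the last step left them, time stands still between calls to the robot, and variables do not carry over. Pictures are saved under pics/ and viewed, at most 10 in all, crops included, and the job is handed in when it is done.

```bash
mkdir -p pics
cat > h.py <<'E'
import numpy as np, cv2
from station import manip
def cal(n):
    c=manip.get_calibration(n); R,_=cv2.Rodrigues(np.array(c["rvec"],float)); return np.array(c["K"],float),R,np.array(c["tvec"],float).ravel()
def ray(n,px):
    K,R,t=cal(n); d=R.T@np.linalg.inv(K)@np.array([px[0],px[1],1.]); return -R.T@t,d/np.linalg.norm(d)
def onz(n,px,z):
    o,d=ray(n,px); return o+d*(z-o[2])/d[2]
def two(a,b): # (name,px) pairs
    o1,d1=ray(*a);o2,d2=ray(*b)
    s=np.linalg.lstsq(np.c_[d1,-d2],o2-o1,rcond=None)[0]
    p,q=o1+s[0]*d1,o2+s[1]*d2
    return (p+q)/2,np.linalg.norm(p-q)
def proj(n,P):
    K,R,t=cal(n); p=K@(R@np.array(P,float)+t); return p[:2]/p[2]
def snap(n,f):
    im=manip.snapshot(n); cv2.imwrite('pics/'+f,cv2.cvtColor(im,cv2.COLOR_RGB2BGR)); return im
E
python3 - <<'E'
from h import *
np.set_printoptions(precision=3,suppress=True)
for n in("scene","top"):
    snap(n,n+'0.png'); K,R,t=cal(n); print(n,-R.T@t,R[2],K[0,0])
print(manip.sense())
E
```

```text
scene [0.987 0.474 0.819] [-0.545 -0.341 -0.766] 446.9178887892669
top [0.258 0.183 1.396] [ 0.176 -0.    -0.984] 585.4041077159277
{'t': 0.1, 'q': array([-1.489,  0.528,  1.434, -0.   ,  1.181, -0.178]), 'qd': array([ 0.   , -0.001, -0.004,  0.   ,  0.   ,  0.001]), 'tau': array([ -0.   , -44.331, -17.859,  -0.   ,   0.004,   0.   ]), 'tcp_pos': array([ 0.161, -0.603,  0.209]), 'tool_rot': array([ 0.992,  0.13 ,  0.   , -0.001]), 'force': array([-0.367, -0.278, -0.011]), 'ft_torque': array([-0.035,  0.094,  0.03 ]), 'gripper_force': 0.0, 'finger_gap': 1.0010414567326935}
```

View pics/scene0.png

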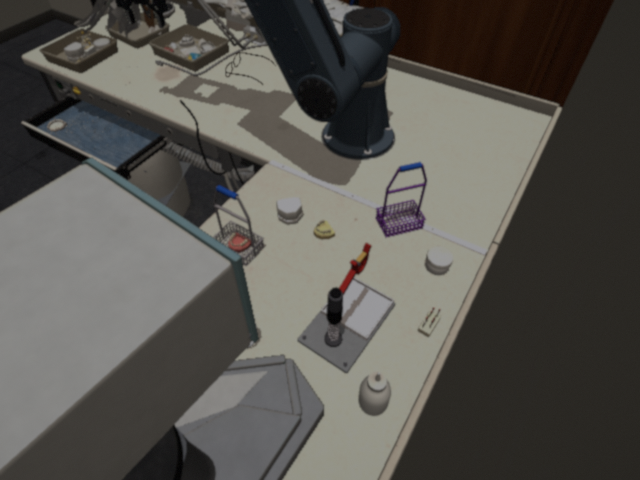

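View pics/top0.png

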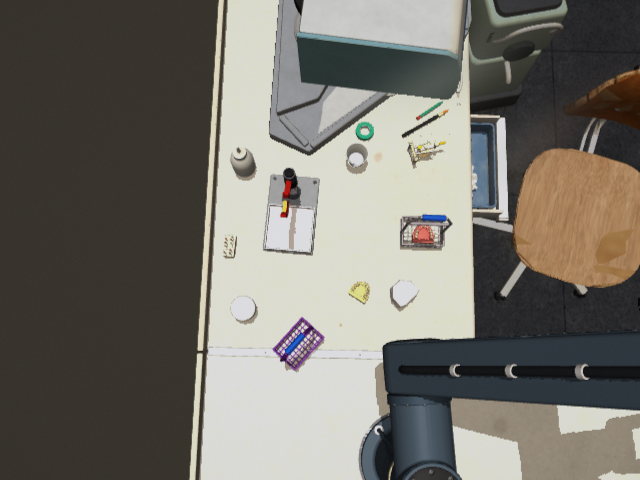

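The scene shows two basket candidates. The steel one holds the red/pink denture, at scene (238,235) and top (423,230). The purple decoy is empty, at scene (400,210) and top (298,343). I choose the steel one and will check it in a close crop. The hook is at top (286,205) and scene (357,262).

Run:
```python
from h import *
np.set_printoptions(precision=4,suppress=True)
s=cv2.imread('pics/scene0.png');t=cv2.imread('pics/top0.png')
a=cv2.resize(s[170:270,200:280],None,fx=5,fy=5,interpolation=cv2.INTER_CUBIC)
b=cv2.resize(t[160:260,250:450],None,fx=2,fy=2)
c1=cv2.resize(t[200:260,390:460],(400,343),interpolation=cv2.INTER_CUBIC); c2=cv2.resize(t[160:260,250:330],(400,500)[:2],interpolation=cv2.INTER_CUBIC)
out=np.zeros((600,800,3),np.uint8); out[:500,:400]=a; out[:343,400:]=c1; out[343:600,400:]=c2[:257]
cv2.imwrite('pics/crop1.png',out)
def blobs(im,lo,hi,roi):
    h=cv2.cvtColor(im,cv2.COLOR_BGR2HSV); m=cv2.inRange(h,lo,hi); z=np.zeros_like(m); x0,y0,x1,y1=roi; z[y0:y1,x0:x1]=m[y0:y1,x0:x1]
    n,l,st,c=cv2.connectedComponentsWithStats(z)
    r=[]
    for i in range(1,n):
        if st[i,4]>8:
            p=np.argwhere(l==i)[:,::-1].astype(np.float32); r.append((st[i],c[i],cv2.minAreaRect(p)))
    return r
for nm,im,roi in(('scene',s,(200,170,280,270)),('top',t,(390,200,460,260))):
    print(nm,'blue');[print(x) for x in blobs(im,(100,140,60),(125,255,255),roi)]
for nm,im,roi in(('scene',s,(320,230,390,310)),('top',t,(265,170,320,230))):
    print(nm,'red');[print(x) for x in blobs(im,(0,170,70),(8,255,255),roi)]
    print(nm,'brass');[print(x) for x in blobs(im,(15,100,100),(35,255,255),roi)]
for p in ((402,249),(443,249),(402,218)): print(onz('top',p,0.0))
```

```text
scene blue
(array([216, 185,  20,  13, 120], dtype=int32), array([225.4167, 191.0667]), ((225.7000274658203, 191.1000213623047), (20.124608993530273, 5.813776969909668), 26.56505012512207))
top blue
(array([422, 215,  24,   6, 130], dtype=int32), array([433.7923, 217.5308]), ((433.5, 217.5), (5.0, 23.0), 90.0))
scene red
(array([364, 245,   6,   9,  33], dtype=int32), array([366.5152, 248.3939]), ((366.3000183105469, 248.60000610351562), (4.110960960388184, 7.905693531036377), 18.434947967529297))
(array([352, 261,   5,   5,  17], dtype=int32), array([353.8824, 263.    ]), ((353.7500305175781, 262.7500305175781), (4.949747085571289, 2.8284268379211426), 45.0))
(array([359, 261,   7,  11,  24], dtype=int32), array([361.8333, 266.1667]), ((362.0, 265.9999694824219), (2.2188007831573486, 11.648704528808594), 33.690067291259766))
(array([340, 269,  16,  23, 120], dtype=int32), array([347.375, 280.025]), ((347.3382873535156, 280.10296630859375), (4.801960468292236, 24.18130111694336), 30.963756561279297))
scene brass
(array([356, 252,  10,  10,  49], dtype=int32), array([360.7347, 256.6939]), ((360.743896484375, 256.69512939453125), (4.216691970825195, 11.400686264038086), 38.65980911254883))
top red
(array([283, 180,   8,  18,  99], dtype=int32), array([286.8485, 189.0404]), ((286.7162170410156, 188.7027130126953), (6.247161388397217, 17.59069061279297), 9.462323188781738))
(array([281, 202,   8,  15,  38], dtype=int32), array([284.9211, 211.0263]), ((285.5000305175781, 209.50001525878906), (4.919349670410156, 15.652474403381348), 26.56505012512207))
top brass
(array([282, 200,   5,  13,  51], dtype=int32), array([284.1765, 205.8627]), ((284.0, 206.0), (12.0, 4.0), 90.0))
[0.4828 0.0093 0.    ]
[ 0.485  -0.0897  0.    ]
[0.5593 0.0094 0.    ]
```

View pics/crop1.png

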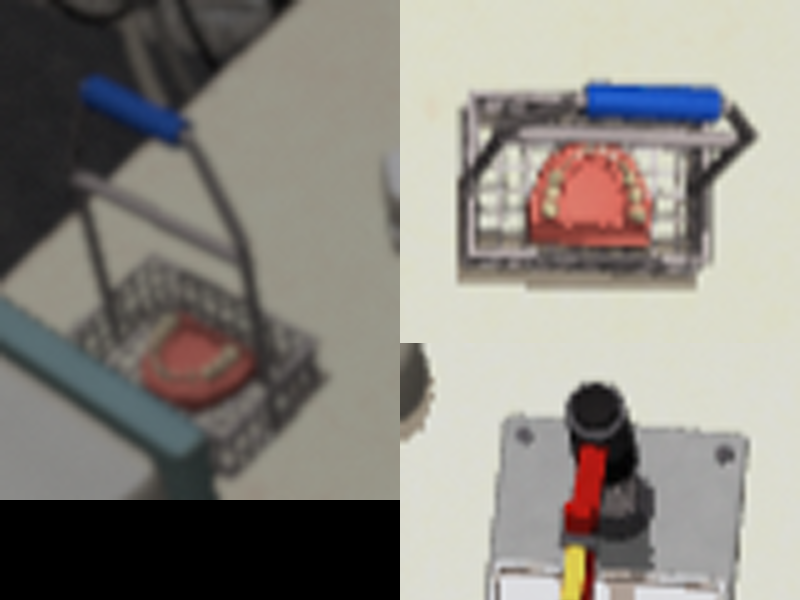

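The crop confirms it: a steel basket with a pink denture inside and a blue grip at top (434,217) and scene (225,191). Next I measure the grip, crossbar, mouth and stand axis.

Run:
```python
from h import *
np.set_printoptions(precision=4,suppress=True)
print('grip',two(('scene',(225.5,191)),('top',(433.8,217.5))),onz('top',(433.8,217.5),.18),onz('scene',(225.5,191),.18))
print('grip ends top',onz('top',(422.5,217.5),.18),onz('top',(445,217.5),.18))
print('grip ends scene',onz('scene',(217,187),.18),onz('scene',(235,196),.18))
print('crossbar top', onz('top',(417,223.2),.117),onz('top',(448,224.3),.117))
print('gate',two(('scene',(360.7,256.7)),('top',(284.2,206))),onz('top',(284.2,206),.196),onz('scene',(360.7,256.7),.196))
print('horn front/back top z.21',onz('top',(283,216),.21),onz('top',(288,182),.18))
# stand foot
t=cv2.imread('pics/top0.png');h=cv2.cvtColor(t,cv2.COLOR_BGR2HSV)
m=cv2.inRange(h,(0,0,90),(180,25,185)); z=np.zeros_like(m); z[165:265,255:330]=m[165:265,255:330]
for p in((271,176),(319,178),(264,251),(312,254)): print('foot',p,onz('top',p,.01))
# column top black cap
print('cap',onz('top',(289,174),.182), 'basecol',)
print(manip.sense()['tool_rot'])
```

```text
grip (array([ 0.5225, -0.0355,  0.1842]), np.float64(0.0011746071964336276)) [ 0.5231 -0.0358  0.18  ] [ 0.5196 -0.0395  0.18  ]
grip ends top [ 0.5225 -0.0117  0.18  ] [ 0.5236 -0.0596  0.18  ]
grip ends scene [ 0.5196 -0.0621  0.18  ] [ 0.5209 -0.0137  0.18  ]
crossbar top [ 0.523  -0.0095  0.117 ] [ 0.5221 -0.0787  0.117 ]
gate (array([0.5366, 0.2823, 0.1965]), np.float64(0.0018087694167180878)) [0.5371 0.2815 0.196 ] [0.5359 0.2829 0.196 ]
horn front/back top z.21 [0.5126 0.282  0.21  ] [0.5938 0.2765 0.18  ]
foot (271, 176) [0.655  0.3317 0.01  ]
foot (319, 178) [0.6526 0.214  0.01  ]
foot (264, 251) [0.4688 0.341  0.01  ]
foot (312, 254) [0.4642 0.226  0.01  ]
cap [0.611  0.2748 0.182 ] basecol
[ 0.9916  0.1295  0.     -0.001 ]
```

Run:
```python
import cv2,numpy as np
s=cv2.imread('pics/scene0.png');t=cv2.imread('pics/top0.png')
a=cv2.resize(s[235:355,300:400],(500,600),interpolation=cv2.INTER_CUBIC)
b=cv2.resize(t[165:260,260:322],(300,460),interpolation=cv2.INTER_CUBIC)
o=np.zeros((600,800,3),np.uint8);o[:,:500]=a;o[:460,500:]=b;cv2.imwrite('pics/crop2.png',o)
```

```text
(no output)
```

View pics/crop2.png

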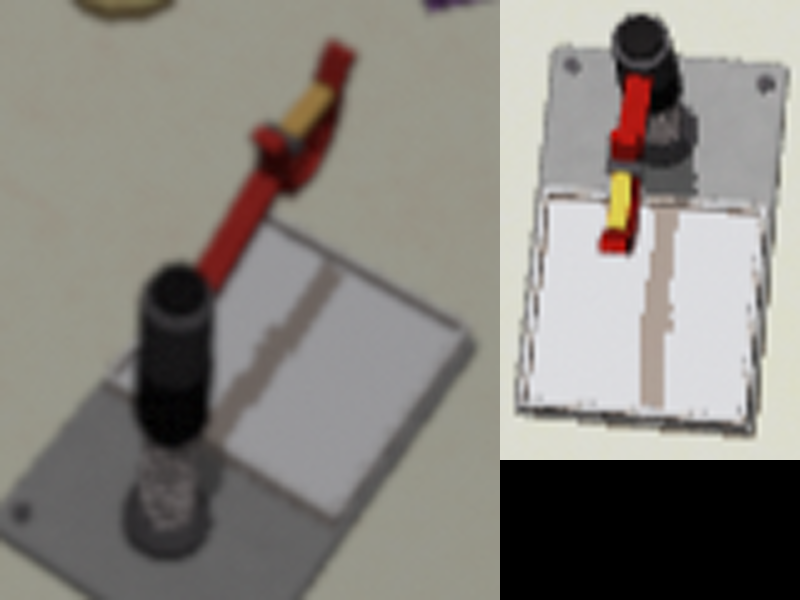

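Yaw: the stand is about -2.5 to -3° and the basket about 0°. The mouth is near (0.536, 0.281, 0.196), with heights consistent with those given (gate 0.1965, grip 0.184). Now a quick check of the cabinet and the purple decoy, and the move to above the grip.

```bash
python3 - <<'E'
from h import *
np.set_printoptions(precision=3,suppress=True)
print('cab',two(('scene',(240,262)),('top',(302,36))))
print('purple grip',onz('top',(296,343),.18))
E
python3 -m handwheel '[[12,28.4,9,0,0,3.75,1],[12,28.4,9,0,0,3.75,1],[14,28.4,9,0,0,3.75,1],[16,28.4,9,0,0,3.75,1],[18,28.4,9,0,0,3.75,1],[18,28.4,9,0,0,3.75,1],[18,28.4,9,0,0,3.75,1],[18,28.4,9,0,0,3.75,1],[18,28.4,9,0,0,3.75,1],[18,28.4,9,0,0,3.75,1]]' 40
python3 -m handwheel '[[22,28.4,0,0,0,3.75,1],[22,28.4,0,0,0,3.75,1],[22,28.4,0,0,0,3.75,1],[22,28.4,0,0,0,3.75,1],[22,28.4,0,0,0,3.75,1],[22,28.4,0,0,0,3.75,1],[22,28.4,0,0,0,3.75,1],[22,28.4,0,0,0,3.75,1],[23,28.4,0,0,0,3.75,1],[0,0,0,0,0,0,1]]'
python3 - <<'E'
from h import *
s=manip.sense();print(s)
im=snap('top','top1.png'); im2=snap('scene','scene1.png')
E
```

```text
cab (array([0.787, 0.245, 0.438]), np.float64(0.010184933697802481))
purple grip [0.254 0.248 0.18 ]
t: 1.35
tcp_pos: [0.3229, -0.3187, 0.2996]
tool_rot: [0.897, 0.442, 0.0, -0.0]
force: [-0.1, -0.0, -0.5]
finger_gap: 0.998
gripper_force: 0.0
t: 2.6
tcp_pos: [0.5223, -0.0626, 0.2991]
tool_rot: [0.729, 0.684, 0.0, -0.0]
force: [0.1, -1.1, 0.6]
finger_gap: 1.001
gripper_force: 0.0
{'t': 2.6, 'q': array([-3.32161725e-01,  2.94172557e-01,  1.56114458e+00,  3.96180005e-04,
        1.28691583e+00, -2.68195596e-01]), 'qd': array([-0.04161381, -0.01527457,  0.02804876, -0.03059171,  0.00899559,
       -0.00336898]), 'tau': array([ 8.59276671e-01, -3.42817783e+01, -1.95893651e+01,  1.77508034e-01,
       -5.31015324e-02,  4.49879662e-03]), 'tcp_pos': array([ 0.52233846, -0.06263026,  0.29907902]), 'tool_rot': array([ 7.29394690e-01,  6.84093011e-01,  1.88740351e-05, -3.71885589e-04]), 'force': array([ 0.09702967, -1.11802784,  0.56486006]), 'ft_torque': array([-0.0602137 ,  0.038598  ,  0.00014925]), 'gripper_force': 0.0, 'finger_gap': 1.0012517586657261}
```

```bash
python3 -m handwheel '[[0,10,0,0,0,1.3,1],[0,10,0,0,0,1.2,1],[0,7,-10,0,0,1.2,1],[0,0,-20,0,0,0,1],[0,0,-25,0,0,0,1],[0,0,-25,0,0,0,1],[0,0,-25,0,0,0,1],[0,0,-20,0,0,0,1],[0,0,-11,0,0,0,1],[0,0,0,0,0,0,1]]' 40
python3 - <<'E'
from h import *
im=snap('scene','scene2.png')[150:290,190:330]; t=snap('top','top2.png')[180:280,370:470]
o=np.hstack([cv2.resize(im,(400,400)),cv2.resize(t,(400,400))]);cv2.imwrite('pics/c2.png',o[:,:,::-1])
E
```

```text
t: 3.95
tcp_pos: [0.521, -0.0371, 0.1628]
tool_rot: [0.708, 0.706, -0.0, -0.001]
force: [-0.6, -0.1, -0.1]
finger_gap: 0.998
gripper_force: 0.0
```

View pics/c2.png

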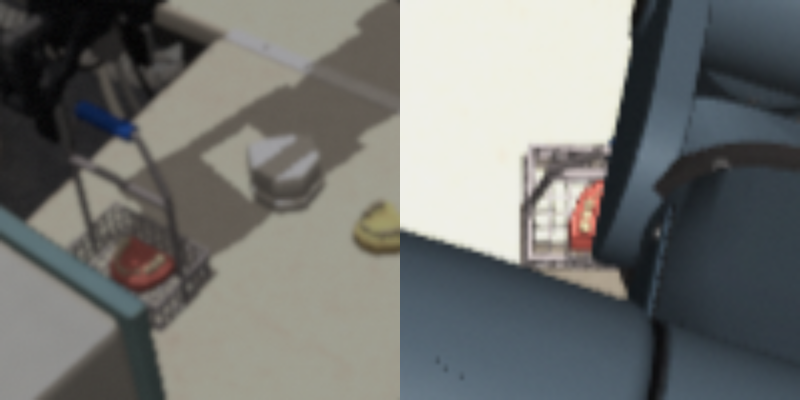

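The fingers do not appear round the grip in the scene crop (blue at crop (105,118)), so I look at the full picture.

View pics/scene2.png

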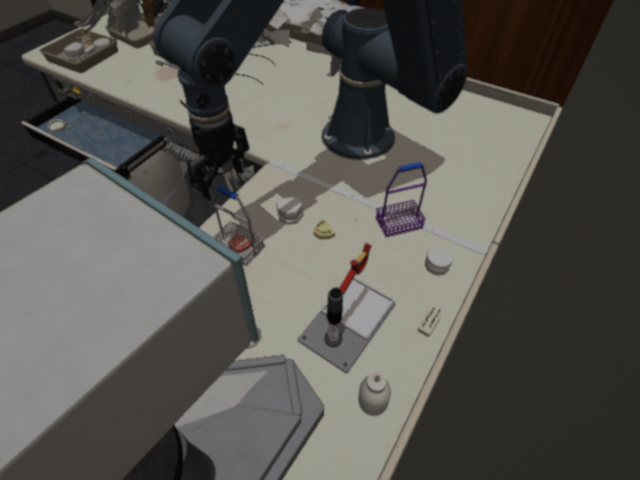

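Run:
```python
from h import *
print(proj('scene',(.521,-.037,.163)),proj('scene',(.161,-.604,.21)),proj('scene',(0,0,0)),proj('top',(0,0,0)),proj('top',(.521,-.037,.163)))
```

```text
[227.30949175 197.7564439 ] [150.35759758  37.69042948] [357.2975456  136.32414284] [406.01926015 459.18179406] [432.97388176 220.11817882]
```

The gripper does straddle the grip: fingers at about (200,185) and (242,150), grip at (227,191) between them. I close on it.

```bash
python3 -m handwheel '[[0,0,0,0,0,0,0.5],[0,0,0,0,0,0,0.3],[0,0,0,0,0,0,0],[0,0,0,0,0,0,0],[0,0,0,0,0,0,0],[0,0,0,0,0,0,0],[0,0,0,0,0,0,0],[0,0,0,0,0,0,0],[0,0,0,0,0,0,0],[0,0,0,0,0,0,0]]' 40
python3 -m handwheel '[[0,0,4,0,0,0,0],[0,0,8,0,0,0,0],[0,0,12,0,0,0,0],[0,0,15,0,0,0,0],[0,0,15,0,0,0,0],[0,0,15,0,0,0,0],[0,0,15,0,0,0,0],[0,0,12,0,0,0,0],[0,0,4,0,0,0,0],[0,0,0,0,0,0,0]]'
python3 - <<'E'
from h import *
snap('scene','scene3.png'); snap('top','top3.png')
a=cv2.imread('pics/scene3.png')[100:280,150:330];b=cv2.imread('pics/top3.png')[160:280,370:490]
cv2.imwrite('pics/c3.png',np.hstack([cv2.resize(a,(400,400)),cv2.resize(b,(400,400))]))
E
```

```text
t: 5.3
tcp_pos: [0.523, -0.0377, 0.1652]
tool_rot: [0.708, 0.706, 0.001, 0.002]
force: [-0.7, 0.2, 8.8]
finger_gap: -0.003
gripper_force: 4.1
t: 6.55
tcp_pos: [0.5215, -0.0374, 0.2637]
tool_rot: [0.708, 0.706, 0.0, 0.0]
force: [0.8, 0.5, 0.2]
finger_gap: 0.0
gripper_force: 0.0
```

View pics/c3.png

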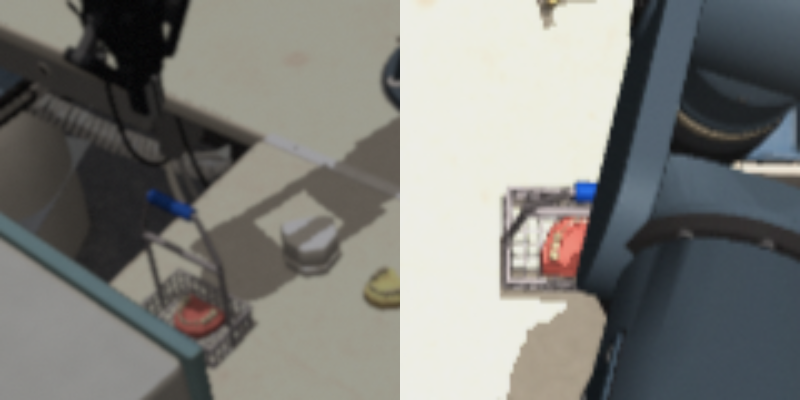

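Run:
```python
from h import *
np.set_printoptions(precision=4,suppress=True)
print(proj('scene',(.5215,-.0374,.2637)),proj('scene',(.5215,-.0374,.2837)))
def blue(f,roi):
    im=cv2.imread('pics/'+f);m=cv2.inRange(cv2.cvtColor(im,cv2.COLOR_BGR2HSV),(100,140,60),(125,255,255));x0,y0,x1,y1=roi
    p=np.argwhere(m[y0:y1,x0:x1])[:,::-1]+[x0,y0]; return p.mean(0),p.min(0),p.max(0),len(p)
for f in('scene0.png','scene2.png','scene3.png'): print(f,blue(f,(205,175,245,210)))
for f in('top0.png','top1.png','top2.png','top3.png'): print(f,blue(f,(415,205,455,230)) if f!='top2.png' else '')
a=cv2.imread('pics/scene3.png')[110:210,170:270]; b=cv2.imread('pics/scene2.png')[110:210,170:270]
cv2.imwrite('pics/c4.png',np.hstack([cv2.resize(a,(400,400),interpolation=cv2.INTER_CUBIC),cv2.resize(b,(400,400),interpolation=cv2.INTER_CUBIC)]))
```

```text
[218.7735 160.14  ] [216.9579 151.8288]
scene0.png (array([225.4167, 191.0667]), array([216, 185]), array([235, 197]), 120)
scene2.png (array([226.3444, 191.2667]), array([217, 186]), array([235, 197]), 90)
scene3.png (array([226.1748, 191.2233]), array([216, 185]), array([235, 197]), 103)
top0.png (array([433.7923, 217.5308]), array([422, 215]), array([445, 220]), 130)
top1.png (array([433.4365, 217.5   ]), array([422, 215]), array([445, 220]), 126)
top2.png 
top3.png (array([425.2424, 217.2727]), array([422, 215]), array([428, 220]), 33)
```

View pics/c4.png

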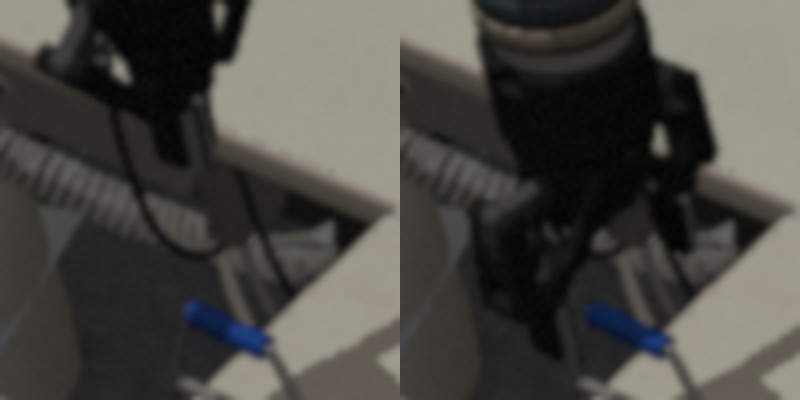

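The images and the 8.8 N push both say the real fingertips sit about 20 mm above the reported TCP. The closed tip is at scene (214,151), where z+20 mm projects, and the fingers had closed on top of the grip. The grip has not moved. I regrasp about 22 mm lower.

```bash
python3 -m handwheel '[[0,0,0,0,0,0,1],[0,0,0,0,0,0,1],[0,0,0,0,0,0,1],[0,0,0,0,0,0,1],[0,0,-10,0,0,0,1],[0,0,-20,0,0,0,1],[0,0,-25,0,0,0,1],[0,0,-25,0,0,0,1],[0,0,-15,0,0,0,1],[0,0,0,0,0,0,1]]' 40
python3 -m handwheel '[[0,0,-13,0,0,0,1],[0,0,-14,0,0,0,1],[0,0,0,0,0,0,1],[0,0,0,0,0,0,0.5],[0,0,0,0,0,0,0.3],[0,0,0,0,0,0,0],[0,0,0,0,0,0,0],[0,0,0,0,0,0,0],[0,0,0,0,0,0,0],[0,0,0,0,0,0,0]]'
python3 -c "
from h import *
print(manip.sense()); im=snap('scene','scene4.png')"
```

```text
t: 7.9
tcp_pos: [0.5207, -0.0372, 0.1674]
tool_rot: [0.708, 0.706, -0.001, -0.001]
force: [-0.4, 0.4, 0.4]
finger_gap: 1.001
gripper_force: 0.0
t: 9.15
tcp_pos: [0.5221, -0.0374, 0.1419]
tool_rot: [0.708, 0.706, 0.0, 0.0]
force: [1.1, 0.8, 2.6]
finger_gap: 0.149
gripper_force: 39.1
{'t': 9.15, 'q': array([-2.85392042e-01,  4.88077869e-01,  1.75501687e+00,  2.74691533e-04,
        8.97409925e-01, -2.82545174e-01]), 'qd': array([ 0.00057423,  0.00136789,  0.00015003, -0.00019878, -0.00014204,
       -0.00117871]), 'tau': array([ -0.32161497, -36.28342509, -12.16031581,  -0.2124224 ,
         0.13824094,  -0.04943451]), 'tcp_pos': array([ 0.52206072, -0.037423  ,  0.14192667]), 'tool_rot': array([7.08172912e-01, 7.06038823e-01, 3.55676291e-04, 4.25396666e-04]), 'force': array([1.10519882, 0.82591802, 2.60800946]), 'ft_torque': array([ 0.09756702, -0.12879057, -0.03101635]), 'gripper_force': 39.12815272808075, 'finger_gap': 0.14872723955393108}
```

Grasped (opening 0.149, about 13 mm, 39 N). Lifting 107 mm and looking.

```bash
python3 -m handwheel '[[0,0,4,0,0,0,0],[0,0,8,0,0,0,0],[0,0,12,0,0,0,0],[0,0,15,0,0,0,0],[0,0,15,0,0,0,0],[0,0,15,0,0,0,0],[0,0,15,0,0,0,0],[0,0,13,0,0,0,0],[0,0,8,0,0,0,0],[0,0,2,0,0,0,0]]' 60
python3 -m handwheel '[[-4,10,0,0,0,-0.3,0],[-8,20,0,0,0,-0.3,0],[-10,25,0,0,0,-0.3,0],[-10,25,0,0,0,-0.3,0],[-10,25,0,0,0,-0.3,0],[-10,25,0,0,0,-0.3,0],[-10,25,0,0,0,-0.3,0],[-10,25,0,0,0,-0.3,0],[-8,20,0,0,0,-0.3,0],[-4,15,0,0,0,0,0]]'
python3 -m handwheel '[[-3,15,0,0,0,0,0],[-5,25,0,0,0,0,0],[-4,20,0,0,0,0,0],[-4,20,0,0,0,0,0],[-2,14,0,0,0,0,0],[0,8,0,0,0,0,0],[0,0,0,0,0,0,0],[0,0,0,0,0,0,0],[0,0,0,0,0,0,0],[0,0,0,0,0,0,0]]'
python3 - <<'E'
from h import *
snap('scene','scene5.png'); snap('top','top5.png')
a=cv2.imread('pics/scene5.png')[120:320,280:480];b=cv2.imread('pics/top5.png')[150:290,240:380]
cv2.imwrite('pics/c5.png',np.hstack([cv2.resize(a,(400,400)),cv2.resize(b,(400,400))]))
E
```

```text
t: 10.45
tcp_pos: [0.5218, -0.0375, 0.2491]
tool_rot: [0.708, 0.706, 0.0, 0.0]
force: [0.5, 0.1, -2.7]
finger_gap: 0.138
gripper_force: 58.5
t: 11.7
tcp_pos: [0.4361, 0.1788, 0.2481]
tool_rot: [0.724, 0.69, -0.001, -0.001]
force: [0.4, -0.6, -1.9]
finger_gap: 0.138
gripper_force: 58.5
t: 12.95
tcp_pos: [0.4197, 0.2792, 0.2487]
tool_rot: [0.725, 0.689, 0.0, 0.0]
force: [-0.3, -0.2, -1.9]
finger_gap: 0.141
gripper_force: 58.5
```

View pics/c5.png

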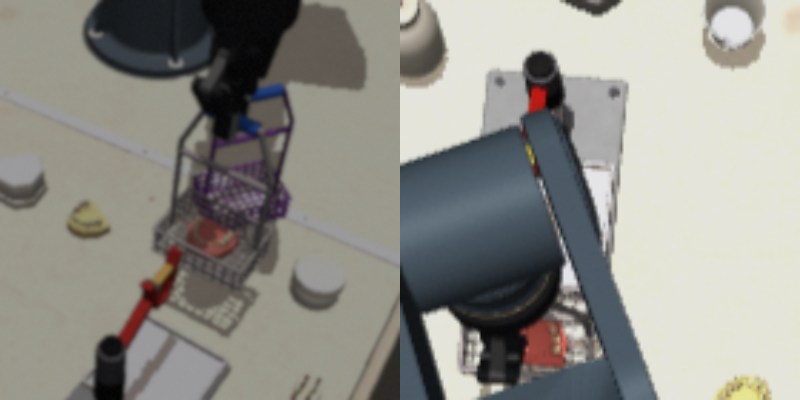

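The basket is held upright with the denture inside (crop left (210,235)), and the hook nose is ahead at (170,260). Crossbar height is about 0.224, so it clears the horns (0.210), and the rim at 0.142 clears the arm's underside (0.148). I carry it over the hook.

```bash
python3 -m handwheel '[[4,0,-2,0,0,0,0],[8,0,0,0,0,0,0],[12,0,0,0,0,0,0],[16,0,0,0,0,0,0],[18,0,0,0,0,0,0],[18,0,0,0,0,0,0],[16,0,0,0,0,0,0],[12,0,0,0,0,0,0],[8,0,0,0,0,0,0],[4,0,0,0,0,0,0]]' 60
python3 -m handwheel '[[0,0,0,0,0,0,0],[0,0,0,0,0,0,0],[0,0,0,0,0,0,0],[0,0,0,0,0,0,0],[0,0,0,0,0,0,0],[0,0,0,0,0,0,0],[0,0,0,0,0,0,0],[0,0,0,0,0,0,0],[0,0,0,0,0,0,0],[0,0,0,0,0,0,0]]'
python3 - <<'E'
from h import *
np.set_printoptions(precision=4,suppress=True)
s=manip.sense();print(s['tcp_pos'],s['force'])
snap('scene','scene6.png'); snap('top','top6.png')
a=cv2.imread('pics/scene6.png')[170:310,290:430]; b=cv2.imread('pics/top6.png')[160:260,250:350]
cv2.imwrite('pics/c6.png',np.hstack([cv2.resize(a,(500,500),interpolation=cv2.INTER_CUBIC),cv2.resize(b,(300,500))]))
p=s['tcp_pos'];
for P in ((p[0],p[1]+.002,p[2]+.038),(p[0],p[1]+.002,p[2]-.025),(.536,.281,.196)):
    print('scene crop px',(proj('scene',P)-[290,170])*500/140)
E
```

```text
t: 14.3
tcp_pos: [0.5358, 0.2796, 0.2465]
tool_rot: [0.725, 0.689, -0.0, -0.0]
force: [0.2, -0.8, -2.4]
finger_gap: 0.14
gripper_force: 58.5
t: 15.55
tcp_pos: [0.5356, 0.2796, 0.2466]
tool_rot: [0.725, 0.689, -0.0, 0.0]
force: [-0.2, -0.2, -2.0]
finger_gap: 0.138
gripper_force: 58.5
[0.5356 0.2796 0.2466] [-0.1736 -0.1506 -2.0451]
scene crop px [264.536  187.5553]
scene crop px [254.2388 275.4344]
scene crop px [248.9512 308.1425]
```

View pics/c6.png

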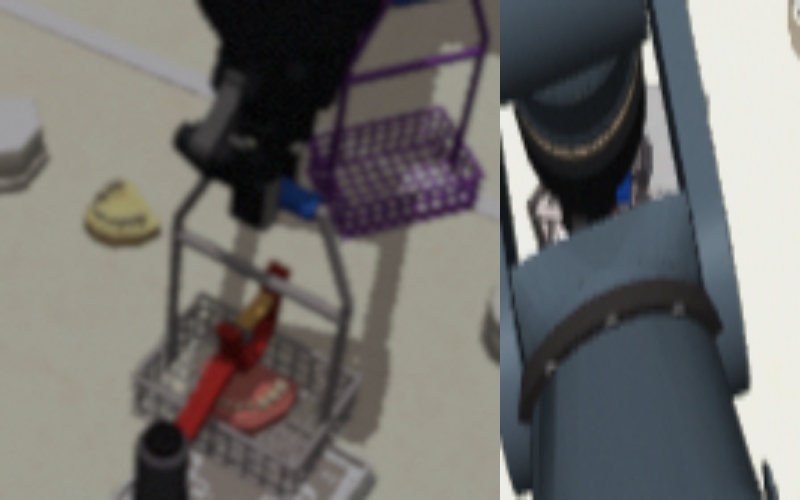

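The crossbar middle is at crop (264,272) and the gate centre at (257,310). Both are about 9 px right of prediction, so the relative alignment is good (within about 2 mm). The bar is over the gate between the horns, so I lower it.

```bash
python3 -m handwheel '[[0,0,-3,0,0,0,0],[0,0,-4,0,0,0,0],[0,0,-4,0,0,0,0],[0,0,-3,0,0,0,0],[0,0,-2,0,0,0,0],[0,0,-1,0,0,0,0],[0,0,-1,0,0,0,0],[0,0,0,0,0,0,0],[0,0,0,0,0,0,0],[0,0,0,0,0,0,0]]' 60
python3 -m handwheel '[[0,0,-0.5,0,0,0,0],[0,0,-0.5,0,0,0,0],[0,0,-0.5,0,0,0,0],[0,0,-0.5,0,0,0,0],[0,0,-0.5,0,0,0,0],[0,0,-0.5,0,0,0,0],[0,0,0,0,0,0,0],[0,0,0,0,0,0,0],[0,0,0,0,0,0,0],[0,0,0,0,0,0,0]]'
```

```text
t: 16.9
tcp_pos: [0.5356, 0.2796, 0.2287]
tool_rot: [0.725, 0.689, 0.0, 0.0]
force: [-0.8, -0.7, -1.7]
finger_gap: 0.14
gripper_force: 58.5
t: 18.15
tcp_pos: [0.5356, 0.2796, 0.2256]
tool_rot: [0.725, 0.689, 0.0, -0.0]
force: [0.0, -0.4, -3.2]
finger_gap: 0.139
gripper_force: 58.5
```

```bash
python3 -m handwheel '[[0,0,-0.5,0,0,0,0],[0,0,-0.5,0,0,0,0],[0,0,-0.5,0,0,0,0],[0,0,-0.5,0,0,0,0],[0,0,0,0,0,0,0],[0,0,0,0,0,0,0],[0,0,0,0,0,0,0],[0,0,0,0,0,0,0],[0,0,0,0,0,0,0],[0,0,0,0,0,0,0]]'
python3 -m handwheel '[[0,0,-0.5,0,0,0,0],[0,0,-0.5,0,0,0,0],[0,0,0,0,0,0,0],[0,0,0,0,0,0,0],[0,0,0,0,0,0,0],[0,0,0,0,0,0,0],[0,0,0,0,0,0,0],[0,0,0,0,0,0,0],[0,0,0,0,0,0,0],[0,0,0,0,0,0,0]]'
```

```text
t: 19.4
tcp_pos: [0.5357, 0.2796, 0.2236]
tool_rot: [0.725, 0.689, 0.0, 0.0]
force: [-1.2, -0.6, -1.2]
finger_gap: 0.136
gripper_force: 58.6
t: 20.65
tcp_pos: [0.5356, 0.2796, 0.2226]
tool_rot: [0.725, 0.689, 0.0, 0.0]
force: [0.8, -0.8, -0.3]
finger_gap: 0.142
gripper_force: 58.7
```

```bash
python3 -m handwheel '[[0,0,-0.5,0,0,0,0],[0,0,-0.5,0,0,0,0],[0,0,0,0,0,0,0],[0,0,0,0,0,0,0],[0,0,0,0,0,0,0.17],[0,0,0,0,0,0,0.2],[0,0,0,0,0,0,0.25],[0,0,0,0,0,0,0.3],[0,0,0,0,0,0,0.35],[0,0,0,0,0,0,0.4]]'
python3 - <<'E'
from h import *
np.set_printoptions(precision=4,suppress=True)
print(manip.sense()['force'])
snap('scene','scene7.png')
def blue(f,roi):
    im=cv2.imread('pics/'+f);m=cv2.inRange(cv2.cvtColor(im,cv2.COLOR_BGR2HSV),(100,140,60),(125,255,255));x0,y0,x1,y1=roi
    p=np.argwhere(m[y0:y1,x0:x1])[:,::-1]+[x0,y0]; return p.mean(0),p.min(0),p.max(0),len(p)
for f in('scene6.png','scene7.png'): print(blue(f,(340,200,395,245)))
E
```

```text
t: 21.9
tcp_pos: [0.5356, 0.2796, 0.2216]
tool_rot: [0.725, 0.689, -0.0, -0.0]
force: [-0.1, -0.0, 0.2]
finger_gap: 0.405
gripper_force: 0.0
[-0.1466 -0.0047  0.1808]
(array([373.6818, 225.3182]), array([369, 221]), array([379, 230]), 66)
(array([370.6301, 234.6986]), array([365, 230]), array([377, 240]), 73)
```

Released, and the grip sits where expected (blue end 10 px lower, about 25 mm). Now I withdraw straight up and check the rest.

```bash
python3 -m handwheel '[[0,0,0,0,0,0,0.5],[0,0,0,0,0,0,0.5],[0,0,2,0,0,0,0.5],[0,0,5,0,0,0,0.5],[0,0,8,0,0,0,0.5],[0,0,10,0,0,0,0.5],[0,0,10,0,0,0,0.5],[0,0,5,0,0,0,0.5],[0,0,0,0,0,0,0.3],[0,0,0,0,0,0,0.12]]'
python3 -m handwheel '[[0,0,0,0,0,0,0.1],[0,0,0,0,0,0,0.1],[0,0,0,0,0,0,0.1],[0,0,0,0,0,0,0.1],[0,0,0,0,0,0,0.1],[0,0,0,0,0,0,0.1],[0,0,0,0,0,0,0.1],[0,0,0,0,0,0,0.1],[0,0,0,0,0,0,0.1],[0,0,0,0,0,0,0.1]]'
cat >> h.py <<'E'
def blue(f,roi):
    im=cv2.imread('pics/'+f);m=cv2.inRange(cv2.cvtColor(im,cv2.COLOR_BGR2HSV),(100,140,60),(125,255,255));x0,y0,x1,y1=roi
    m[:y0]=0;m[y1:]=0;m[:,:x0]=0;m[:,x1:]=0
    n,l,st,c=cv2.connectedComponentsWithStats(m)
    return [(st[i].tolist(),c[i].round(1).tolist()) for i in range(1,n) if st[i,4]>5]
E
python3 - <<'E'
from h import *
np.set_printoptions(precision=4,suppress=True)
print(manip.sense()['force'])
snap('scene','scene8.png');snap('top','top8.png')
print(blue('scene8.png',(330,200,395,265)),blue('top8.png',(250,150,340,260)))
for z in(.262,): print(proj('scene',(.5356,.2816,z)),proj('scene',(.5356-.001,.2566,z)),proj('scene',(.537,.3066,z)),proj('top',(.5356,.2816,z)))
print(onz('scene',(365,235),.26))
E
```

```text
t: 23.2
tcp_pos: [0.5353, 0.2795, 0.2613]
tool_rot: [0.725, 0.689, -0.0, -0.0]
force: [0.7, 0.9, 0.4]
finger_gap: 0.121
gripper_force: 0.0
t: 24.45
tcp_pos: [0.5356, 0.2796, 0.2616]
tool_rot: [0.725, 0.689, -0.0, -0.0]
force: [-0.5, -0.5, -0.6]
finger_gap: 0.1
gripper_force: 0.0
[-0.4501 -0.5372 -0.5726]
[([351, 224, 27, 17, 143], [364.9, 232.0])] [([288, 197, 7, 6, 32], [290.6, 199.0])]
[362.99   231.7214] [350.0504 225.4092] [376.1393 238.3495] [281.6762 199.1546]
[0.5386 0.2871 0.26  ]
```

The basket stands upright on the gate: grip at scene (365,232) against a predicted (363,232), the same calibration offset as before. The fingers at opening 0.1 form a small cradle above it. I approach and find contact.

```bash
python3 -m handwheel '[[0,1,-2,0,0,0,0.1],[0,1,-3,0,0,0,0.1],[0,0,-3,0,0,0,0.1],[0,0,-2,0,0,0,0.1],[0,0,-1,0,0,0,0.1],[0,0,-1,0,0,0,0.1],[0,0,-1,0,0,0,0.1],[0,0,-1,0,0,0,0.1],[0,0,-1,0,0,0,0.1],[0,0,0,0,0,0,0.1]]'
python3 -m handwheel '[[0,0,-1,0,0,0,0.1],[0,0,-1,0,0,0,0.1],[0,0,-1,0,0,0,0.1],[0,0,-1,0,0,0,0.1],[0,0,-1,0,0,0,0.1],[0,0,0,0,0,0,0.1],[0,0,0,0,0,0,0.1],[0,0,0,0,0,0,0.1],[0,0,0,0,0,0,0.1],[0,0,0,0,0,0,0.1]]'
```

```text
t: 25.8
tcp_pos: [0.5355, 0.2816, 0.2465]
tool_rot: [0.725, 0.689, -0.0, -0.0]
force: [-0.6, -0.5, 0.4]
finger_gap: 0.102
gripper_force: 0.0
t: 27.05
tcp_pos: [0.5356, 0.2816, 0.2417]
tool_rot: [0.725, 0.689, 0.0, 0.0]
force: [0.8, 0.3, 0.4]
finger_gap: 0.099
gripper_force: 0.7
```

```bash
python3 -m handwheel '[[0,0,-1,0,0,0,0.1],[0,0,-1,0,0,0,0.1],[0,0,-1,0,0,0,0.1],[0,0,-1,0,0,0,0.1],[0,0,-1,0,0,0,0.1],[0,0,-1,0,0,0,0.1],[0,0,0,0,0,0,0.1],[0,0,0,0,0,0,0.1],[0,0,0,0,0,0,0.1],[0,0,0,0,0,0,0.1]]'
python3 - <<'E'
from h import *
snap('scene','scene9.png'); print(blue('scene9.png',(330,200,395,285)),manip.sense()['force'])
E
```

```text
t: 28.3
tcp_pos: [0.5357, 0.2816, 0.2357]
tool_rot: [0.725, 0.689, 0.0, 0.0]
force: [-0.1, -0.8, 5.3]
finger_gap: 0.099
gripper_force: 2.0
[([351, 227, 4, 5, 12], [352.8, 229.0]), ([368, 235, 9, 9, 53], [371.6, 239.1])] [0.65335319 0.45152418 4.40268413]
```

```bash
python3 -m handwheel '[[0,0,-1,0,0,0,0.1],[0,0,-1,0,0,0,0.1],[0,0,-1,0,0,0,0.1],[0,0,-1,0,0,0,0.1],[0,0,-1,0,0,0,0.1],[0,0,-1,0,0,0,0.1],[0,0,-1,0,0,0,0.1],[0,0,-1,0,0,0,0.1],[0,0,0,0,0,0,0.1],[0,0,0,0,0,0,0.1]]'
python3 -m handwheel '[[-0.5,0,-1,0,0,0,0.1],[-0.5,0,-1,0,0,0,0.1],[-0.5,0,-1,0,0,0,0.1],[-0.5,0,-1,0,0,0,0.1],[-0.5,0,-1,0,0,0,0.1],[-0.5,0,-1,0,0,0,0.1],[-0.5,0,-1,0,0,0,0.1],[-0.5,0,-1,0,0,0,0.1],[0,0,0,0,0,0,0.1],[0,0,0,0,0,0,0.1]]'
python3 - <<'E'
from h import *
snap('scene','scene10.png'); print(blue('scene10.png',(330,200,395,285)),manip.sense()['force'])
E
```

```text
t: 29.6
tcp_pos: [0.536, 0.2817, 0.2283]
tool_rot: [0.725, 0.689, 0.001, 0.0]
force: [-0.3, -0.6, 6.7]
finger_gap: 0.098
gripper_force: 2.7
t: 30.85
tcp_pos: [0.5326, 0.2819, 0.221]
tool_rot: [0.725, 0.689, 0.001, 0.001]
force: [-1.3, -0.0, 8.6]
finger_gap: 0.099
gripper_force: 3.7
[([351, 232, 5, 4, 13], [353.1, 233.6]), ([368, 240, 9, 8, 44], [371.9, 243.8])] [ 0.5068537  -0.28655474  9.25595213]
```

```bash
python3 -m handwheel '[[-0.5,0,-1,0,0,0,0.1],[-0.5,0,-1,0,0,0,0.1],[-0.5,0,-1,0,0,0,0.1],[0,0,-1,0,0,0,0.1],[0,0,-1,0,0,0,0.1],[0,0,-1,0,0,0,0.1],[0,0,-1,0,0,0,0.1],[0,0,-1,0,0,0,0.1],[0,0,0,0,0,0,0.1],[0,0,0,0,0,0,0.1]]'
python3 -m handwheel '[[0,0,-1,0,0,0,0.1],[0,0,-1,0,0,0,0.1],[0,0,-1,0,0,0,0.1],[0,0,-1,0,0,0,0.1],[0,0,-1,0,0,0,0.1],[0,0,0,0,0,0,0.1],[0,0,0,0,0,0,0.1],[0,0,0,0,0,0,0.1],[0,0,0,0,0,0,0.1],[0,0,0,0,0,0,0.1]]'
python3 - <<'E'
from h import *
snap('scene','scene11.png'); print(blue('scene11.png',(330,200,395,285)),manip.sense()['force'])
E
```

```text
t: 32.15
tcp_pos: [0.5314, 0.2821, 0.2137]
tool_rot: [0.725, 0.689, 0.002, 0.001]
force: [-0.6, 0.5, 12.6]
finger_gap: 0.096
gripper_force: 4.7
t: 33.4
tcp_pos: [0.5297, 0.2815, 0.206]
tool_rot: [0.725, 0.689, -0.001, -0.0]
force: [1.0, 0.2, 2.8]
finger_gap: 0.102
gripper_force: 1.1
[([352, 237, 3, 4, 8], [353.1, 238.5]), ([368, 245, 9, 8, 43], [371.5, 248.3])] [0.65774282 0.20598258 1.33805976]
```

The force dropped from 12.6 to about 2 N, so the bar has snapped in. I back off upward and verify.

```bash
python3 -m handwheel '[[0,0,2,0,0,0,0.1],[0,0,3,0,0,0,0.1],[0,0,4,0,0,0,0.1],[0,0,6,0,0,0,0.1],[0,0,10,0,0,0,0.1],[0,0,15,0,0,0,0.1],[0,0,20,0,0,0,0.1],[-10,0,20,0,0,0,0.1],[-25,-10,15,0,0,0,0.1],[-30,-25,10,0,0,0,0.1]]'
python3 -m handwheel '[[-30,-40,5,0,0,0,0.1],[-20,-45,0,0,0,0,0.1],[-10,-45,0,0,0,0,0.1],[0,-45,0,0,0,0,0.1],[0,-45,0,0,0,0,0.1],[0,-40,0,0,0,0,0.1],[0,-20,0,0,0,0,0.1],[0,0,0,0,0,0,0.1],[0,0,0,0,0,0,0.1],[0,0,0,0,0,0,0.1]]'
python3 - <<'E'
from h import *
snap('scene','scene12.png');snap('top','top12.png')
b1,b2=blue('scene12.png',(330,200,395,285)),blue('top12.png',(250,150,340,260)); print(b1,b2)
print(two(('scene',b1[0][1]),('top',b2[0][1])) if b1 and b2 else '')
h=cv2.imread('pics/scene12.png')
for n,lo,hi in(('brass',(12,100,80),(35,255,255)),('red',(0,170,60),(6,255,255))):
    m=cv2.inRange(cv2.cvtColor(h,cv2.COLOR_BGR2HSV),lo,hi)[235:310,330:400]; p=np.argwhere(m)[:,::-1]+[330,235]; print(n,len(p),p.mean(0),p.min(0),p.max(0))
m=h[210:330,290:410]; t=cv2.imread('pics/top12.png')[160:260,250:350]
cv2.imwrite('pics/c12.png',np.hstack([cv2.resize(m,(480,480),interpolation=cv2.INTER_CUBIC),cv2.resize(t,(320,480),interpolation=cv2.INTER_CUBIC)]))
E
```

```text
t: 34.7
tcp_pos: [0.4645, 0.2469, 0.3134]
tool_rot: [0.724, 0.69, 0.001, 0.0]
force: [-0.7, -0.2, 0.8]
finger_gap: 0.104
gripper_force: 0.0
t: 35.95
tcp_pos: [0.4048, -0.0324, 0.3168]
tool_rot: [0.724, 0.69, 0.0, -0.0]
force: [-0.6, 0.4, 0.5]
finger_gap: 0.098
gripper_force: 0.0
[([349, 237, 26, 16, 151], [362.0, 244.7])] [([271, 199, 25, 9, 145], [282.8, 202.8])]
(array([0.53591018, 0.28225752, 0.22902691]), np.float64(0.0008245432567989846))
brass 50 [359.6  257.94] [330 236] [364 263]
red 168 [348.70833333 278.17261905] [340 252] [366 292]
```

Run:
```python
from h import *
h=cv2.cvtColor(cv2.imread('pics/top12.png'),cv2.COLOR_BGR2HSV); m=cv2.inRange(h,(0,90,90),(10,169,255)); m|=cv2.inRange(h,(172,90,90),(180,169,255))
n,l,st,c=cv2.connectedComponentsWithStats(m)
for i in range(1,n):
    if st[i,4]>25 and c[i][0]<460: print(st[i],c[i],onz('top',c[i],.06))
s0,s1=[cv2.imread('pics/top%d.png'%k).astype(int) for k in(0,12)]
for nm,(x,y) in dict(cup=(357,157),bottle=(242,160),jar=(243,308),cast=(360,292),art=(426,150),bur=(230,246),purple=(298,343),pair=(403,292)).items():
    print(nm,abs(s0-s1)[y-12:y+12,x-12:x+12].mean().round(1))
```

```text
[278 216  23  17 264] [289.34848485 225.        ] [0.52371524 0.27898616 0.06      ]
cup 3.5
bottle 4.8
jar 3.9
cast 3.8
art 3.8
bur 3.8
purple 3.0
pair 3.8
```

The grip is at z = 0.229 (0.228 expected when hung). The gate is back in its shut place at scene (360,258), the denture is in the basket, and the bystanders are unchanged. I hand in.

```bash
python3 -c "
from station import manip
print(manip.sign_off())"
```

```text
the job is handed in; nothing more can be done
None
```

I handed in the job: the steel basket hangs with its crossbar snapped in under the shut gate and the denture still inside. I pressed at about 13 N, which I estimate kept the hook well short of its 38 mm limit. The other things on the bench are unmoved; the first grasp closed on top of the grip and had to be redone.

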